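# Pin the spacer pack at the rug-stretching frame's corner

### The arm

A 6-joint arm with a two-finger parallel gripper is mounted at the origin on the work surface. World frame = base frame: x ahead of the robot, y to its left, z up, the work surface at z = 0. Lengths are in m, angles in degrees, forces in N, time in s.
With the tool pointing down it reaches from about 0.375 to 0.9 m from the base axis. Payload 3.1 kg.
Tool frame: the origin (TCP) lies at the very end of the fingers, on their centre line; the grasp point (between the pads) lies 19 mm behind it; z points along the fingers, y is the line along which they close (so a half turn about z gives the same grasp; the last joint's range is limited). The gripper opens to 87 mm and grips with 3 to 60 N. Pads are 19 mm wide; open, the fingers measure 117 mm over their backs; the gripper's body (75 mm by 190 mm) begins 51 mm behind the grasp point.
Start: joints at [66.492, 30.224, 82.088, -0, 67.689, -10.227], TCP at [0.144, 0.608, 0.223] pointing down, gripper open.
Joint ranges: [-176.69, 176.69], [-43.24, 126.21], [12.49, 139.97], [-82, 262], [0, 151.66], [-163.58, 163.58]. Speed limits (degrees/s): [159.86, 159.86, 180, 180, 180, 180].

### API

Orientations are given as a 3x3 rotation matrix whose columns are the frame's x, y, z axes.
In Python, from rig import bot, imaging gives the robot as it stands.
- The arm moves only by the tool drive_tool, never from a script. Its argument "deltas" is text: rows parted by semicolons, each of 5 numbers parted by spaces: the finger opening in mm, from 0 to 87, then the shift along the world's x, y, z in mm, then the turn about the world's z in rad. In form: jaw dx dy dz twist; .... A call has 1 to 12 rows; each row is the pose to reach, as a shift and turn from the pose commanded when the call began; what a row does not reach only later rows make up. A row lasts 1/10 s, in which the tool goes at most 50 mm and 8.59 degrees, less where a joint would pass 70% of its speed; a pose out of reach is approached as far as the arm can. A call with a gripper value outside its range is refused whole. The fingers move at their own pace and stop on an object; the grip force is fixed at half the most. Time passes only in rows, so rows that repeat a pose let the fingers close. It gives the time, the measured TCP pose, the force, the opening and the grip force at its end, in the units of the state.
- bot.read_state(): the state, without advancing time (a new reading comes with each control period).
- imaging.capture(name): name is "side" or "top"; returns the picture (480x640x3 uint8, red, green, blue); there is no depth.
- imaging.camera_model(name): a dict with "fx", "fy", "cx", "cy" (pixels), "T" (4x4, takes a point from camera to world coordinates). Camera axes: x right, y down, z forward; pixel columns grow to the right and rows downward; lengths in m; the calibration is good to about 2 mm. A picture is of the moment at which its call begins. camera_model takes no time and is no camera call.
- bot.hand_in(): hands the job in; it is judged then, once.
The state is a dict: "time_s": time; "joint_positions": joint angles; "qvel": joint speeds; "tau": joint torques, N m; "position": TCP position; "tcp_rot": TCP orientation; "force": force on the tool from outside, world axes, zero at the start; "moment": the same for the moment, N m; "opening": opening from 0.0 (shut) to 1.0 (fully open); "grasp_force": force on a finger pad.
Only numpy, scipy, OpenCV 4.12 (cv2) and the standard library are available. Lean on these libraries where they do the work, as an engineer would, in place of code of your own. Each camera call takes 0.05 s, during which the arm holds its last target. There are 200 camera calls.

### The job

The three spacer plates on the grey corner head of the rug-stretching frame lie crooked: slide them back as one square pack, gently, home against both steel fences so that their holes line up with the socket below. Then take the red-handled steel pin from the wooden tool block and pass it through all three plates into the socket until its collar sits flush on the top plate, never forcing anything (keep every push on the plates and on the pin under 25 N). Let go of the pin, and leave the other tools and belongings where they are.

Things in the scene. Friction and masses are not known exactly. Their poses are not given: they have to be found in the camera images.
- corner (a point): Fixed dark steel foot, 190 x 190 x 6 mm, of a wooden rug-stretching frame's corner: this point is at table height, z up. On it a grey head is clamped, adjusted anew each time: its socket lies within 15 mm of this point in the foot's own x and y (not measured), yaw as the foot. Two 44 mm wide, 34 mm high wooden rails run off to +x and +y, from 64 mm to 234 and 264 mm away.
- rail_x (a point): Outer end of the +x rail, mid-width, on its upper face, 34 mm above the table. The grey head (not measured, see corner) has a flat top 30 mm above the table, reaching 80 mm from its socket to the -x and -y sides and 46 mm to +x and +y. The socket: a round hole 13.5 mm wide, 24 mm deep, open to the top.
- rail_y (a point): Outer end of the +y rail, mid-width, on its upper face, 34 mm above the table. Two bright steel fences, 10 mm thick, 32 mm high, stand on the head's top: one has its inner face 30 mm to +x of the socket (from y = -26 to +40 mm), the other 30 mm to +y (from x = -26 to +30 mm). A plate lying flat against both fences has its hole right over the socket.
- plate1_hole (a point): Lowest of three stacked spacer plates, blue plastic, 60 x 60 x 12 mm, about 90 g: centre of its hole, half-way up. The 13.5 mm round hole (1 mm chamfer on top) is in the plate's middle. It lies loose on the head, 6 to 46 mm short of each fence, turned up to 0.12 rad. They slide with 1 to 4 N; pushed at one spot they may stay turned: lean on them with a wide push.
- plate2_hole (a point): Middle spacer plate, plywood, same size and same hole, lying loose on the blue one: centre of its hole, half-way up the plate. A plate that meets a fence faster than about 20 mm/s gives a short knock of over 20 N, so slide slowly.
- plate3_hole (a point): Top spacer plate, aluminium, same size and same hole, lying loose on the plywood one: centre of its hole, half-way up the plate. Its upper face is 66 mm above the table.
- block (a point): Centre of the underside of the fixed dark wooden tool block, 180 mm (own x) x 46 mm (own y) x 62 mm high, with three 15 mm through holes 60 mm apart along its x axis. The pin, a black-handled awl and a brass punch stand in the holes, in any order, so grip across the block (fingers closing along its y axis).
- pin_grip (a point): The pin to use: steel, about 90 g, upright, with a straight red handle. This point: on its axis, in the handle, 26 mm above the collar's underside. Shaft 12 mm wide, 56 mm long, with a 4 mm tapered nose (9.2 mm wide at its end); collar 28 mm wide, 6 mm thick; round handle 22 mm wide, 36 mm high, above it. z is up along the pin.
- pin_seat (a point): Centre of the underside of the pin's collar, on the pin's axis. It is 62 mm above the table in the tool block and 66 mm when the pin sits flush on the pack.
- pin_tip (a point): Lower end of the pin's shaft, 56 mm below the collar's underside.
- awl_c (a point): Black-handled awl in the tool block, not needed: middle of its handle, which is 28 mm wide and 40 mm high including the collar.
- punch_c (a point): Brass punch in the tool block, not needed: middle of its handle, 28 mm wide and 32 mm high including the collar.
- mug_c (a point): Clear glass mug, 76 mm wide and 95 mm high, standing in the angle between the frame's two rails: its middle. Not to be disturbed.
- key_fob_c (a point): Black key fob, 85 x 36 x 14 mm, lying on the table: its middle. Not to be disturbed.
- spool_c (a point): Empty wooden spool, 44 mm wide and 50 mm high, standing on the table: its middle. Not to be disturbed.
- wax_tin_c (a point): Round aluminium wax tin, 64 mm wide and 35 mm high: its middle. Not to be disturbed.
- pliers_c (a point): Red-handled pliers, about 165 mm long and 12 mm high, lying on the table: near their joint. Not to be disturbed.
- brush_c (a point): Hand brush lying on the table: its body's origin. Not to be disturbed.

How it is judged (in metres and radians):
At the end, for the whole second after the job is handed in: The pin stands upright (within 0.06 rad) in the socket through all three plates, its collar's underside 64 to 68 mm above the table, flush on the pack; each plate's hole within 3 mm of the pin's axis, each plate within 2 mm of its height in the pack, in the same order; the pin released and at rest (height (world z) of pin_seat between 0.064 and 0.068 m and angle between pin_seat's own z axis and vertical below 0.06 rad and horizontal distance between each of plate1_hole, plate2_hole, plate3_hole and pin_seat below 0.003 m and height (world z) of plate1_hole between 0.034 and 0.038 m and height (world z) of plate2_hole between 0.046 and 0.05 m and height (world z) of plate3_hole between 0.058 and 0.062 m and horizontal distance between pin_seat and corner below 0.025 m and linear speed of pin below 0.02 m/s); the robot touches nothing.
It fails at once if a plate is pressed against the frame corner or its fences with more than 25 N (contact force between any of plate1, plate2, plate3 and corner above 25 N).
It fails at once if the pin is pressed against a plate or the frame corner with more than 25 N (contact force between pin and corner above 25 N or contact force between pin and plate1 above 25 N or contact force between pin and plate2 above 25 N or contact force between pin and plate3 above 25 N).
It fails at once if another tool or belonging is moved more than 20 mm (distance of any of mug_c, key_fob_c, spool_c, wax_tin_c, pliers_c, brush_c, awl_c, punch_c from where it was at the start of the episode above 0.02 m).
It also fails if it takes over 72 s, if anything falls off the work surface, if the arm or the gripper's body presses on something with over 40 N, if the wrist force passes 120 N, or if a joint passes its speed limit or range.

## Working session

There is one attempt and no reset: what is moved stays moved. The work goes in short steps, Python scripts to look and compute and a tool call to move; the robot and the scene stay as the last step left them, time stands still between calls to the robot, and variables do not carry over. Pictures are saved under pics/ and viewed, at most 12 in all, crops included, and the job is handed in when it is done.

Besides the shell and the picture viewer there is one more tool, called after "Call:" by a JSON object that holds its "op" and its "data". drive_tool: Moves the arm, as the interface text tells. Its arguments: {"type":"object","properties":{"deltas":{"type":"string"}},"required":["deltas"]}

```bash
mkdir -p pics; ls
python3 - <<'E'
from rig import bot, imaging
import cv2
for n in("top","side"):
    im=imaging.capture(n); cv2.imwrite(f"pics/{n}0.png",im[:,:,::-1]); m=imaging.camera_model(n); print(n,m)
print(bot.read_state())
E
```

```text
pics
top {'fx': 573.7457562871527, 'fy': 573.7457562871527, 'cx': 323.26918662091373, 'cy': 247.04534526632528, 'T': array([[ 0.00366844, -0.99439647,  0.10565136,  0.42004328],
       [-0.99990827, -0.00227011,  0.01335254, -0.04611731],
       [-0.01303788, -0.10569065, -0.99431358,  1.46345158],
       [ 0.        ,  0.        ,  0.        ,  1.        ]])}
side {'fx': 456.98375241595136, 'fy': 456.98375241595136, 'cx': 317.3572771120782, 'cy': 238.36826506952528, 'T': array([[ 0.80336941, -0.35907681,  0.47503835,  0.07728253],
       [-0.59508125, -0.4548843 ,  0.6625395 , -0.68858403],
       [-0.02181508, -0.81495038, -0.57912001,  0.69389285],
       [ 0.        ,  0.        ,  0.        ,  1.        ]])}
{'time_s': 0.1, 'joint_positions': array([ 6.64922097e+01,  3.02746573e+01,  8.21504479e+01, -7.52502250e-04,
        6.76880524e+01, -1.02284497e+01]), 'qvel': array([ 0.08256846, -0.11318769, -0.13539032, -0.022678  , -0.03170951,
       -0.0501607 ]), 'tau': array([-1.05602192e-04, -4.40987742e+01, -1.77149767e+01,  6.34575030e-02,
        5.34261914e-02, -6.09836593e-05]), 'position': array([0.14327871, 0.60767023, 0.22165077]), 'tcp_rot': array([[-9.73262776e-01,  2.29693198e-01, -7.76621913e-04],
       [ 2.29694261e-01,  9.73261141e-01, -1.81590582e-03],
       [ 3.38754716e-04, -1.94573913e-03, -9.99998050e-01]]), 'force': array([-0.53494558, -0.59944875,  0.42781541]), 'moment': array([ 0.00858974,  0.05590947, -0.00466422]), 'grasp_force': 0.0, 'opening': 1.000856610813996}
```

View pics/top0.png

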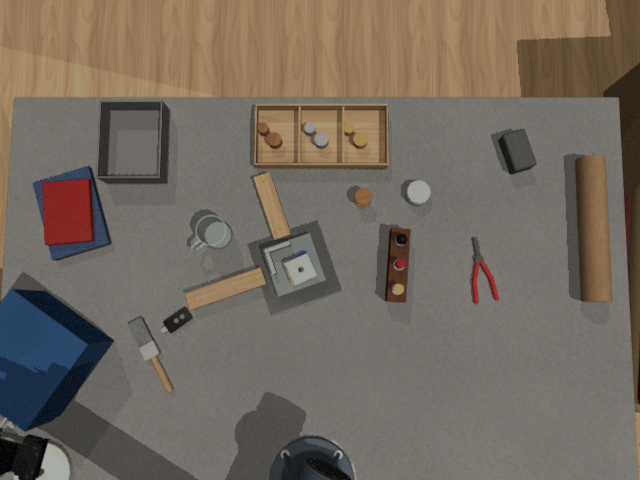

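View pics/side0.png

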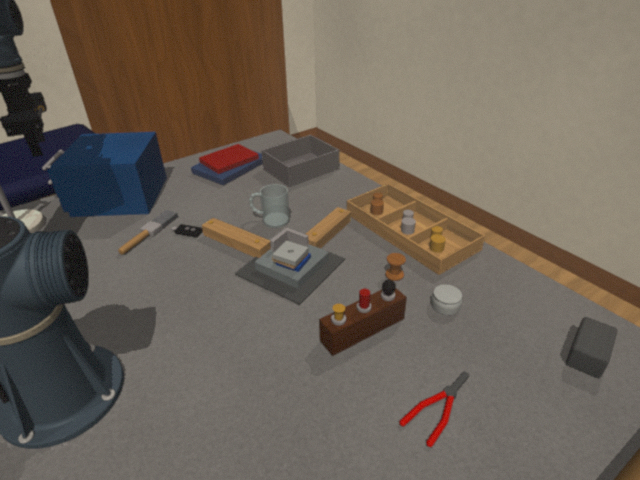

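Top view: the foot sits at about (295,267), the plates at (300,268), the +x rail ends at (263,175), the +y rail ends at (187,298) and the mug is at (212,232). The red pin is the middle tool, at (399,265) in top and (365,298) in side. Next I'll enlarge the two areas.

```bash
cat > h.py <<'E'
import numpy as np, cv2
from rig import bot, imaging
def ray(n,u,v):
    m=imaging.camera_model(n);T=m["T"]
    d=T[:3,:3]@np.array([(u-m["cx"])/m["fx"],(v-m["cy"])/m["fy"],1.]);return T[:3,3],d/np.linalg.norm(d)
def onz(n,u,v,z):
    o,d=ray(n,u,v);return o+d*(z-o[2])/d[2]
def tri(a,b):
    (o1,d1),(o2,d2)=ray("top",*a),ray("side",*b)
    s,t=np.linalg.lstsq(np.c_[d1,-d2],o2-o1,rcond=None)[0]
    p,q=o1+s*d1,o2+t*d2;return (p+q)/2,np.linalg.norm(p-q)
def proj(n,p):
    m=imaging.camera_model(n);c=np.linalg.inv(m["T"])@np.r_[p,1];return np.array([m["fx"]*c[0]/c[2]+m["cx"],m["fy"]*c[1]/c[2]+m["cy"]])
E
python3 - <<'E'
from h import *
t=cv2.imread("pics/top0.png");s=cv2.imread("pics/side0.png")
a=cv2.resize(t[215:315,245:345],None,fx=6,fy=6,interpolation=cv2.INTER_CUBIC)[:, :]
b=cv2.resize(s[225:305,230:350],None,fx=6,fy=6,interpolation=cv2.INTER_CUBIC)
cv2.imwrite("pics/ta.png",a);cv2.imwrite("pics/sa.png",b)
# pin: red handle
for n,im,roi in(("top",t,(385,225,415,305)),("side",s,(315,270,415,350))):
    x0,y0,x1,y1=roi;h=cv2.cvtColor(im[y0:y1,x0:x1],cv2.COLOR_BGR2HSV)
    r=(((h[:,:,0]<6)|(h[:,:,0]>172))&(h[:,:,1]>190)&(h[:,:,2]>100)).astype(np.uint8)
    k,l,st,c=cv2.connectedComponentsWithStats(r)
    for i in range(1,k):
        if st[i,4]>8: print(n,st[i]+[x0,y0,0,0,0],c[i]+[x0,y0])
# rails: wood mask min area rect, 
h=cv2.cvtColor(t,cv2.COLOR_BGR2HSV)
w=((h[:,:,0]>8)&(h[:,:,0]<25)&(h[:,:,1]>90)&(h[:,:,2]>110)).astype(np.uint8)
for (x0,y0,x1,y1) in((250,169,295,245),(180,260,270,312)):
    m=w[y0:y1,x0:x1];k,l,st,c=cv2.connectedComponentsWithStats(m);i=1+st[1:,4].argmax()
    pts=cv2.findNonZero((l==i).astype(np.uint8)).astype(np.float32)+[x0,y0]
    bx=cv2.boxPoints(cv2.minAreaRect(pts.astype(np.float32)));P=np.array([onz("top",*p,.034)for p in bx]);print("rail",bx.round(1).tolist());print(P.round(4)[:,:2].tolist())
    pc=np.array([onz("top",*p,.034)[:2] for p in pts.reshape(-1,2)]);e,v=np.linalg.eigh(np.cov(pc.T));print(st[i,4],pc.mean(0),np.degrees(np.arctan2(v[1,1],v[0,1])))
E
```

```text
top [397 259   6   9  24] [399.5        262.70833333]
side [360 289   9  19  75] [364.38666667 296.04      ]
rail [[252.60000610351562, 176.8000030517578], [269.0, 171.1999969482422], [290.29998779296875, 233.89999389648438], [274.0, 239.39999389648438]]
[[0.7511, 0.1533], [0.7656, 0.1118], [0.6051, 0.056], [0.5909, 0.097]]
1138 [0.67724489 0.10420622] -160.77493530985421
rail [[184.5, 293.0], [260.0, 267.0], [265.70001220703125, 283.6000061035156], [190.1999969482422, 309.6000061035156]]
[[0.456, 0.3185], [0.5215, 0.1312], [0.4801, 0.1163], [0.4149, 0.3031]]
1359 [0.46848989 0.2160494 ] 109.38475519944924
```

View pics/ta.png

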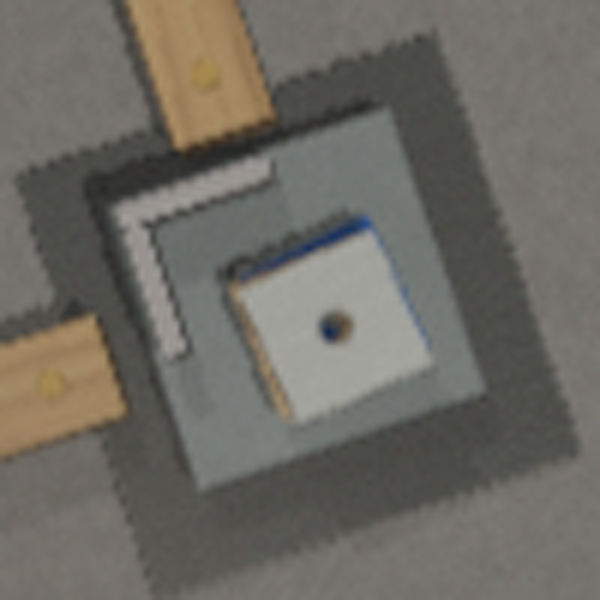

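View pics/sa.png

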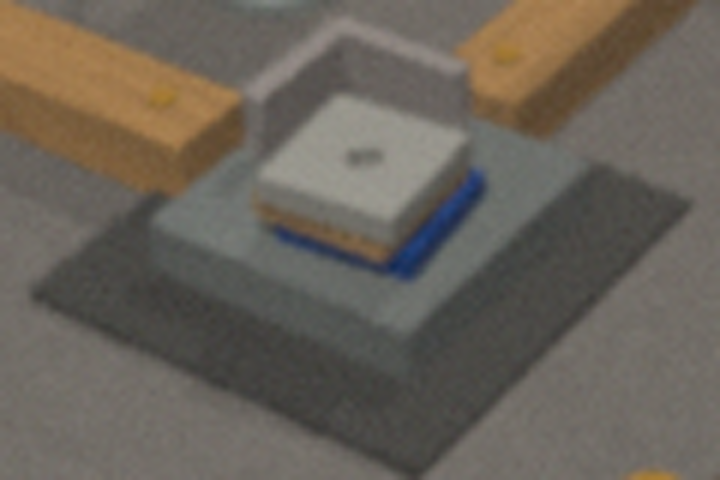

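The crops show the corner well. In the 6x top crop, the inner fence corner is at (155,222), the aluminium plate's corners are at (237,283), (370,232), (432,358) and (292,423), and its hole is at (337,327). The blue plate sticks out to upper right.

```bash
cat >> h.py <<'E'
Y=np.radians(19.3);R=np.array([[np.cos(Y),np.sin(Y)],[-np.sin(Y),np.cos(Y)]])
def foot(p): return (R@np.asarray(p)[:2])*1e3
E
python3 - <<'E'
from h import *
o=imaging.camera_model
def f(name,pts,z):
    print(name,[foot(onz("top",x/6+245-.42,y/6+215-.42,z)).round(1).tolist() for x,y in pts])
f("foot",[(435,32),(580,455),(155,595),(18,175)],.006)
f("head",[(385,105),(485,390),(200,490)],.030)
f("xfence inner",[(155,222),(272,185)],.062)
f("yfence inner",[(155,222),(187,350)],.062)
f("fence outer",[(110,212),(268,155),(166,360)],.062)
f("al",[(237,283),(370,232),(432,358),(292,423),(337,327)],.066)
f("blue",[(368,218),(432,345)],.042)
f("ply",[(232,287),(288,422)],.054)
g=lambda n,z:0
t=lambda x,y:(x/6+245-.42,y/6+215-.42); s=lambda x,y:(x/6+230-.42,y/6+225-.42)
for nm,a,b in(("al left/far",(237,283),(345,95)),("al right far",(370,232),(468,138)),("al right near",(432,358),(392,220)),("al left near",(292,423),(255,185)),("hole",(337,327),(365,157)),("fence corner out",(110,212),(343,20))):
    p,e=tri(t(*a),s(*b));print(nm,foot(p).round(1),round(p[2]*1e3,1),round(e*1e3,1))
# pin: handle top centre
p,e=tri((399.5,262.7),(364.4,296.0));print("pin mid",p.round(4),round(e,4))
p,e=tri((399.5,263.5),(364.9,292.5));print("pin top",p.round(4),e)
im=cv2.imread("pics/top0.png")[215:315,370:430];cv2.imwrite("pics/tb.png",cv2.resize(im,None,fx=6,fy=6,interpolation=cv2.INTER_CUBIC))
im=cv2.imread("pics/side0.png")[265:355,310:415];cv2.imwrite("pics/sb.png",cv2.resize(im,None,fx=6,fy=6,interpolation=cv2.INTER_CUBIC))
E
```

```text
foot [[605.3, -223.0], [414.5, -222.0], [417.5, -33.5], [605.5, -34.8]]
head [[579.2, -192.4], [452.3, -192.9], [451.9, -67.4]]
xfence inner [[560.0, -87.4], [558.7, -137.6]]
yfence inner [[560.0, -87.4], [506.0, -83.1]]
fence outer [[570.0, -71.3], [571.0, -140.1], [504.9, -73.7]]
al [[524.8, -111.4], [526.8, -169.4], [469.9, -176.5], [463.6, -114.2], [494.5, -144.1]]
blue [[535.1, -170.3], [476.5, -178.2]]
ply [[525.2, -108.3], [465.2, -112.2]]
al left/far [ 524.8 -111.2] 65.0 0.4
al right far [ 526.7 -169.2] 65.8 0.4
al right near [ 469.4 -176. ] 66.7 1.5
al left near [ 463.9 -114. ] 60.9 0.0
hole [ 494.3 -144. ] 67.0 0.3
fence corner out [571.3 -72.3] 59.8 3.0
pin mid [ 0.5283 -0.2101  0.092 ] 0.0004
pin top [ 0.527  -0.21    0.1014] 0.0029176990509734357
```

View pics/tb.png

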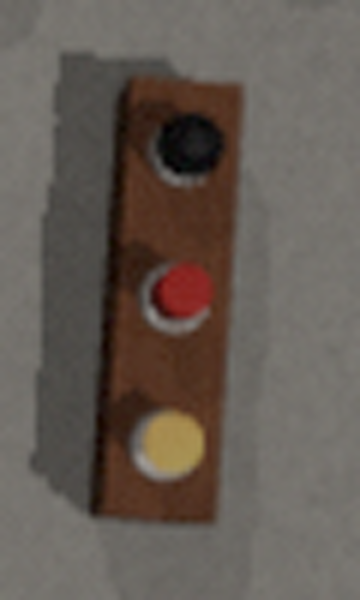

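View pics/sb.png

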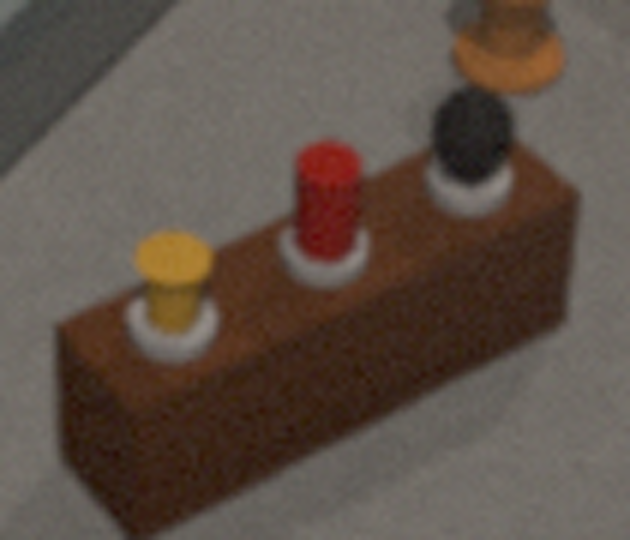

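The heights check out: plate top about 66 mm, hole 67 mm, pin handle middle 92 mm. In foot axes (yaw 19.3°) the socket is at about (531,-113) and the plates are at about (494,-144). I'll move to the -x side of the pack with the fingers spread as a wide pusher.

Call:
{"op": "drive_tool", "data": {"deltas": "30 0 -10 45 0; 30 10 -50 70 0; 30 22 -96 70 0; 30 34 -142 70 0; 30 46 -188 70 0; 30 60 -235 70 0; 30 90 -275 70 0.1; 30 120 -315 70 0.2; 30 150 -355 60 0.3; 30 180 -395 50 0.4; 30 210 -435 30 0.5; 30 240 -475 0 0.569"}}

```text
time_s: 1.3
position: [0.3727, 0.1486, 0.2344]
tcp_rot: [[-0.943, -0.334, 0.004], [-0.334, 0.943, 0.0], [-0.004, -0.001, -1.0]]
force: [-0.1, 0.9, 1.0]
opening: 0.346
grasp_force: 0.0
```

Call:
{"op": "drive_tool", "data": {"deltas": "30 25 -40 -10 0; 30 50 -80 -30 0; 30 77 -123 -60 0; 30 77 -123 -100 0; 30 77 -123 -100 0"}}

```text
time_s: 1.8
position: [0.4449, 0.0261, 0.1289]
tcp_rot: [[-0.945, -0.327, -0.013], [-0.327, 0.945, 0.002], [0.011, 0.007, -1.0]]
force: [-0.5, -0.1, 0.2]
opening: 0.346
grasp_force: 0.0
```

Run:
```python
from h import *
s=bot.read_state();print(s["time_s"],s["position"],foot(s["position"]),np.degrees(np.arctan2(s["tcp_rot"][1,1],s["tcp_rot"][0,1])),s["force"],s["opening"])
t=imaging.capture("top");q=imaging.capture("side")
a=cv2.resize(t[205:325,235:355],(480,480),interpolation=cv2.INTER_CUBIC);b=cv2.resize(q[205:325,220:340],(480,480),interpolation=cv2.INTER_CUBIC)
cv2.imwrite("pics/p1.png",cv2.resize(np.hstack([a,b]),(800,400))[:,:,::-1])
```

```text
1.8 [0.44492644 0.02612361 0.12891778] [ 428.55622458 -122.39910497] 109.10031369963002 [-0.49696635 -0.0680876   0.17537227] 0.34585031118554127
```

View pics/p1.png

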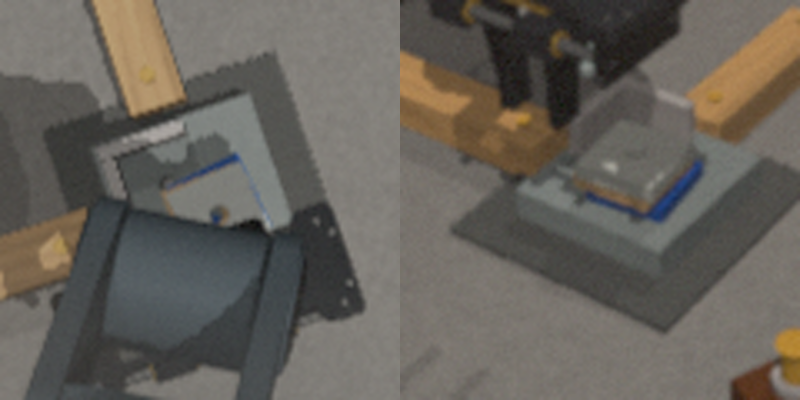

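The fingers are on the -x side of the pack and clear of it, so I'll descend.

Call:
{"op": "drive_tool", "data": {"deltas": "30 0 0 -40 0; 30 0 0 -80 0; 30 0 0 -88 0; 30 0 0 -88 0; 30 0 0 -88 0; 30 0 0 -88 0"}}

```text
time_s: 2.5
position: [0.4493, 0.0273, 0.0483]
tcp_rot: [[-0.943, -0.332, 0.004], [-0.332, 0.943, -0.001], [-0.004, -0.002, -1.0]]
force: [-0.8, -0.3, 0.3]
opening: 0.341
grasp_force: 0.0
```

Call:
{"op": "drive_tool", "data": {"deltas": "30 2 0.7 0 0; 30 4 1.4 0 0; 30 6 2.1 0 0; 30 8 2.8 0 0; 30 9.5 3.3 0 0; 30 11 3.9 0 0; 30 12.5 4.4 0 0; 30 14 4.9 0 0; 30 15.5 5.4 0 0; 30 17 6 0 0; 30 18.5 6.5 0 0; 30 20 7 0 0"}}

```text
time_s: 3.7
position: [0.468, 0.0343, 0.0461]
tcp_rot: [[-0.944, -0.331, -0.0], [-0.331, 0.944, -0.0], [0.0, -0.0, -1.0]]
force: [-0.7, 0.4, 0.1]
opening: 0.347
grasp_force: 0.0
```

The earlier clipped rows left the tool 20 mm off to the side and 11 mm too high. I'll correct that before touching the plates.

Call:
{"op": "drive_tool", "data": {"deltas": "30 -6 -2 0 0; 30 -2 -12 -3 0; 30 1 -21 -8 0; 30 1 -21 -12 0; 30 1 -21 -12 0; 30 1 -21 -12 0"}}

```text
time_s: 4.3
position: [0.4685, 0.0132, 0.0338]
tcp_rot: [[-0.944, -0.33, -0.001], [-0.33, 0.944, 0.0], [0.001, 0.001, -1.0]]
force: [0.2, 0.5, 0.3]
opening: 0.345
grasp_force: 0.0
```

Call:
{"op": "drive_tool", "data": {"deltas": "30 1.5 0.5 0 0; 30 3 1 0 0; 30 4.5 1.5 0 0; 30 6 2.1 0 0; 30 7.5 2.6 0 0; 30 9 3.1 0 0; 30 10.5 3.7 0 0; 30 12 4.2 0 0; 30 13.5 4.7 0 0; 30 15 5.2 0 0; 30 15 5.2 0 0"}}

```text
time_s: 5.4
position: [0.4842, 0.0185, 0.0341]
tcp_rot: [[-0.944, -0.331, 0.001], [-0.331, 0.944, -0.0], [-0.0, -0.0, -1.0]]
force: [-2.0, 0.4, -0.4]
opening: 0.346
grasp_force: 0.7
```

Call:
{"op": "drive_tool", "data": {"deltas": "30 1.4 0.5 0 0; 30 2.8 1 0 0; 30 4.2 1.5 0 0; 30 5.6 2 0 0; 30 7 2.5 0 0; 30 8.4 2.9 0 0; 30 9.8 3.4 0 0; 30 11.2 3.9 0 0; 30 12.6 4.4 0 0; 30 14 4.9 0 0; 30 15.4 5.4 0 0; 30 16.8 5.9 0 0"}}

```text
time_s: 6.6
position: [0.5007, 0.0244, 0.0341]
tcp_rot: [[-0.944, -0.331, -0.0], [-0.331, 0.944, 0.0], [0.0, 0.0, -1.0]]
force: [-2.7, -0.5, -0.6]
opening: 0.349
grasp_force: 0.8
```

Call:
{"op": "drive_tool", "data": {"deltas": "30 0.6 0.2 0 0; 30 1.2 0.4 0 0; 30 1.8 0.6 0 0; 30 2.4 0.8 0 0; 30 3 1.1 0 0; 30 3.6 1.3 0 0"}}

```text
time_s: 7.2
position: [0.5043, 0.0257, 0.0341]
tcp_rot: [[-0.944, -0.331, 0.0], [-0.331, 0.944, 0.0], [-0.0, -0.0, -1.0]]
force: [-1.3, -0.0, 0.0]
opening: 0.344
grasp_force: 0.9
```

Call:
{"op": "drive_tool", "data": {"deltas": "30 0.6 0.2 0 0; 30 1.2 0.4 0 0; 30 1.8 0.6 0 0; 30 2.4 0.8 0 0; 30 3 1.1 0 0; 30 3.6 1.3 0 0; 30 4.2 1.5 0 0"}}

```text
time_s: 7.9
position: [0.5085, 0.0272, 0.0341]
tcp_rot: [[-0.944, -0.331, -0.0], [-0.331, 0.944, 0.0], [0.0, 0.0, -1.0]]
force: [-2.4, -0.8, -0.1]
opening: 0.348
grasp_force: 0.9
```

Call:
{"op": "drive_tool", "data": {"deltas": "30 0.4 0.1 0 0; 30 0.8 0.3 0 0; 30 1.2 0.4 0 0; 30 1.2 0.4 0 0"}}

```text
time_s: 8.3
position: [0.5089, 0.0274, 0.0341]
tcp_rot: [[-0.944, -0.331, -0.002], [-0.331, 0.944, -0.0], [0.002, 0.0, -1.0]]
force: [-4.2, -2.5, 2.2]
opening: 0.343
grasp_force: 2.4
```

Contact with the x fence. I'll lean in slightly more to square the plates.

Call:
{"op": "drive_tool", "data": {"deltas": "30 0.3 0.1 0 0; 30 0.6 0.2 0 0; 30 0.6 0.2 0 0; 30 0.6 0.2 0 0"}}

```text
time_s: 8.7
position: [0.5089, 0.0274, 0.0341]
tcp_rot: [[-0.944, -0.331, -0.003], [-0.331, 0.944, -0.0], [0.003, 0.001, -1.0]]
force: [-5.4, -4.3, 2.7]
opening: 0.347
grasp_force: 3.1
```

Call:
{"op": "drive_tool", "data": {"deltas": "30 0.4 0.1 0 0; 30 0.8 0.3 0 0; 30 1 0.3 0 0; 30 1 0.3 0 0; 30 1 0.3 0 0"}}

```text
time_s: 9.2
position: [0.5089, 0.0274, 0.0341]
tcp_rot: [[-0.944, -0.331, -0.005], [-0.331, 0.944, -0.001], [0.005, 0.001, -1.0]]
force: [-6.6, -4.5, 3.7]
opening: 0.349
grasp_force: 4.2
```

Call:
{"op": "drive_tool", "data": {"deltas": "30 -4 -1.4 0 0; 30 -12 -4.2 0 0; 30 -30 -10 0 0; 30 -30 -10 40 0; 30 -30 -10 70 0; 30 -30 -10 70 0"}}

```text
time_s: 9.8
position: [0.4845, 0.0176, 0.1074]
tcp_rot: [[-0.944, -0.331, 0.01], [-0.331, 0.944, -0.001], [-0.009, -0.005, -1.0]]
force: [1.0, 0.1, 0.0]
opening: 0.346
grasp_force: 0.0
```

Call:
{"op": "drive_tool", "data": {"deltas": "30 0 -10 0 -0.14; 30 0 -25 0 -0.28; 30 10 -35 0 -0.42; 30 20 -40 0 -0.56; 30 30 -40 0 -0.7; 30 45 -40 0 -0.84; 30 60 -40 0 -0.98; 30 75 -36 0 -1.12; 30 84 -31 0 -1.26; 30 84 -31 0 -1.4; 30 84 -31 0 -1.54; 30 84 -31 0 -1.571"}}

```text
time_s: 11.0
position: [0.5654, -0.0127, 0.1032]
tcp_rot: [[-0.328, 0.945, 0.0], [0.945, 0.328, 0.0], [0.0, 0.0, -1.0]]
force: [0.5, -0.9, -0.1]
opening: 0.349
grasp_force: 0.0
```

Call:
{"op": "drive_tool", "data": {"deltas": "30 0 0 0 0; 30 0 0 0 0; 30 0 0 0 0"}}

```text
time_s: 11.3
position: [0.5652, -0.0129, 0.1038]
tcp_rot: [[-0.331, 0.944, -0.0], [0.944, 0.331, 0.0], [0.0, -0.0, -1.0]]
force: [0.1, 0.4, 0.1]
opening: 0.344
grasp_force: 0.0
```

Run:
```python
from h import *
s=bot.read_state();print(s["time_s"],s["position"],foot(s["position"]),np.degrees(np.arctan2(s["tcp_rot"][1,1],s["tcp_rot"][0,1])),s["joint_positions"].round(1))
t=imaging.capture("top");q=imaging.capture("side")
a=cv2.resize(t[205:325,235:355],(480,480),interpolation=cv2.INTER_CUBIC);b=cv2.resize(q[205:325,220:340],(480,480),interpolation=cv2.INTER_CUBIC)
cv2.imwrite("pics/p2.png",cv2.resize(np.hstack([a,b]),(800,400))[:,:,::-1])
```

```text
11.3 [ 0.56520595 -0.01291023  0.1037842 ] [ 529.17489308 -198.99339134] 19.339051138607527 [-12.6  35.1  96.7   0.   48.2 -32. ]
```

View pics/p2.png

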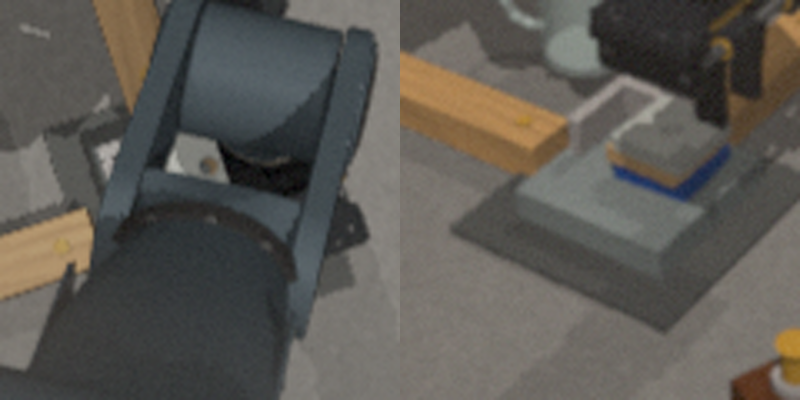

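The pack is square on its -x side against the x fence, and blue sticks out to -y. The fingers are beyond it on the -y side. I'll descend and push +y.

Call:
{"op": "drive_tool", "data": {"deltas": "30 0 0 -35 0; 30 0 0 -65 0; 30 0 0 -70 0; 30 0 0 -70 0; 30 0 0 -70 0; 30 0 0 -70 0"}}

```text
time_s: 12.0
position: [0.5664, -0.0131, 0.0355]
tcp_rot: [[-0.331, 0.944, 0.003], [0.944, 0.331, -0.001], [-0.002, 0.003, -1.0]]
force: [0.1, -0.6, -0.7]
opening: 0.343
grasp_force: 0.0
```

Call:
{"op": "drive_tool", "data": {"deltas": "30 -0.5 1.5 0 0; 30 -1 3 0 0; 30 -1.6 4.5 0 0; 30 -2.1 6 0 0; 30 -2.6 7.5 0 0; 30 -3.2 9 0 0; 30 -3.7 10.5 0 0; 30 -4.2 12 0 0; 30 -4.7 13.5 0 0; 30 -5.3 15 0 0; 30 -5.8 16.5 0 0; 30 -6.3 18 0 0"}}

```text
time_s: 13.2
position: [0.5587, 0.0049, 0.0341]
tcp_rot: [[-0.331, 0.944, -0.001], [0.944, 0.331, -0.0], [-0.0, -0.001, -1.0]]
force: [-1.6, -4.9, 0.5]
opening: 0.34
grasp_force: 1.9
```

Call:
{"op": "drive_tool", "data": {"deltas": "30 -0.5 1.4 0 0; 30 -1 2.8 0 0; 30 -1.5 4.2 0 0; 30 -2 5.6 0 0; 30 -2.5 7 0 0; 30 -2.9 8.4 0 0; 30 -3.4 9.8 0 0; 30 -3.9 11.2 0 0; 30 -4.4 12.6 0 0; 30 -4.9 14 0 0; 30 -4.9 14 0 0"}}

```text
time_s: 14.3
position: [0.5537, 0.0193, 0.0341]
tcp_rot: [[-0.331, 0.944, -0.001], [0.944, 0.331, 0.0], [0.0, -0.0, -1.0]]
force: [-1.2, -3.5, 0.4]
opening: 0.343
grasp_force: 1.6
```

Call:
{"op": "drive_tool", "data": {"deltas": "30 -0.3 1 0 0; 30 -0.7 2 0 0; 30 -1 3 0 0; 30 -1.4 4 0 0; 30 -1.7 5 0 0; 30 -2.1 6 0 0; 30 -2.4 7 0 0; 30 -2.8 8 0 0; 30 -2.8 8 0 0"}}

```text
time_s: 15.2
position: [0.5513, 0.0264, 0.0341]
tcp_rot: [[-0.331, 0.944, -0.0], [0.944, 0.331, -0.001], [-0.001, -0.0, -1.0]]
force: [-0.9, -7.1, 0.2]
opening: 0.34
grasp_force: 3.0
```

Call:
{"op": "drive_tool", "data": {"deltas": "30 -0.2 0.5 0 0; 30 -0.3 1 0 0; 30 -0.5 1.5 0 0; 30 -0.7 2 0 0; 30 -0.7 2 0 0"}}

```text
time_s: 15.7
position: [0.5506, 0.0283, 0.0341]
tcp_rot: [[-0.331, 0.944, 0.0], [0.944, 0.331, -0.001], [-0.001, -0.0, -1.0]]
force: [-1.5, -7.7, 0.5]
opening: 0.344
grasp_force: 3.2
```

Call:
{"op": "drive_tool", "data": {"deltas": "30 -0.2 0.5 0 0; 30 -0.3 1 0 0; 30 -0.5 1.5 0 0; 30 -0.7 2 0 0; 30 -0.7 2 0 0"}}

```text
time_s: 16.2
position: [0.5504, 0.0291, 0.0342]
tcp_rot: [[-0.332, 0.943, 0.001], [0.943, 0.332, -0.003], [-0.003, -0.0, -1.0]]
force: [-2.2, -12.3, 0.3]
opening: 0.347
grasp_force: 5.3
```

Call:
{"op": "drive_tool", "data": {"deltas": "30 -0.1 0.4 0 0; 30 -0.3 0.8 0 0; 30 -0.3 0.8 0 0; 30 -0.3 0.8 0 0"}}

```text
time_s: 16.6
position: [0.5504, 0.0291, 0.0342]
tcp_rot: [[-0.332, 0.943, 0.001], [0.943, 0.332, -0.004], [-0.004, 0.0, -1.0]]
force: [-2.4, -14.1, 0.4]
opening: 0.339
grasp_force: 6.6
```

Both fences reached, peak about 14 N. Next I'll retreat and go above the pin.

Call:
{"op": "drive_tool", "data": {"deltas": "30 1 -3 0 0; 30 4 -12 0 0; 30 9 -27 0 0; 30 10 -32 40 0; 87 8 -50 85 0.14; 87 3 -80 110 0.28; 87 -2 -115 110 0.42; 87 -8 -150 110 0.56; 87 -14 -185 110 0.7; 87 -19 -215 110 0.84; 87 -21 -241 110 0.98; 87 -21 -241 110 1.12"}}

```text
time_s: 17.8
position: [0.5293, -0.2138, 0.1444]
tcp_rot: [[-0.994, 0.112, 0.003], [0.112, 0.994, -0.002], [-0.003, -0.002, -1.0]]
force: [1.2, 0.3, 0.0]
opening: 0.958
grasp_force: 0.0
```

Call:
{"op": "drive_tool", "data": {"deltas": "87 0 0 0 0.04; 87 0 0 0 0.04; 87 0 0 0 0.04"}}

```text
time_s: 18.1
position: [0.5287, -0.2095, 0.1441]
tcp_rot: [[-0.997, 0.075, 0.0], [0.075, 0.997, 0.0], [-0.0, 0.0, -1.0]]
force: [-0.5, -0.4, 0.4]
opening: 0.997
grasp_force: 0.0
```

Run:
```python
from h import *
s=bot.read_state();print(s["time_s"],s["position"],np.degrees(np.arctan2(s["tcp_rot"][1,1],s["tcp_rot"][0,1])),s["opening"])
t=imaging.capture("top");q=imaging.capture("side")
cv2.imwrite("pics/t3.png",t[:,:,::-1]);cv2.imwrite("pics/s3.png",q[:,:,::-1])
a=cv2.resize(t[230:290,260:320],(480,480),interpolation=cv2.INTER_CUBIC);b=cv2.resize(q[230:350,280:400],(480,480),interpolation=cv2.INTER_CUBIC)
cv2.imwrite("pics/p3.png",cv2.resize(np.hstack([a,b]),(800,400))[:,:,::-1])
print("pin top",onz("top",400.1,262.9,.104),onz("side",364.6,291.3,.104),onz("top",370+177/6-.42,215+297/6-.42,.068))
```

```text
18.1 [ 0.52870043 -0.20946503  0.14410989] 85.69010000557913 0.9974191451366079
pin top [ 0.52709217 -0.21024654  0.104     ] [ 0.52814472 -0.20993429  0.104     ] [ 0.52704025 -0.21208403  0.068     ]
```

View pics/p3.png

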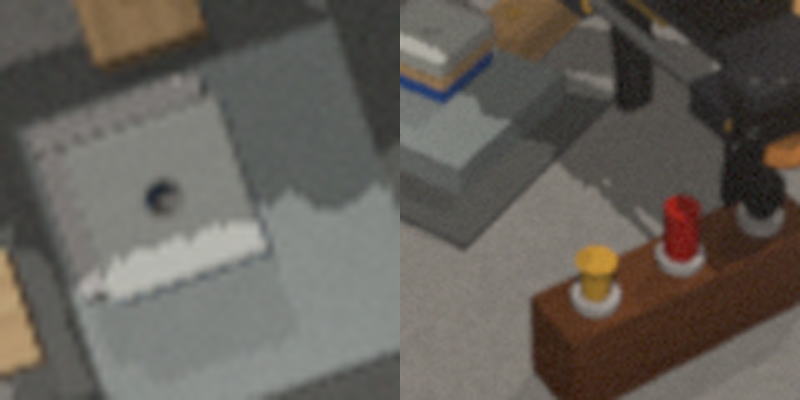

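The pack is flush with both fences and the holes line up, with the top hole at (163,198) in the left half. I'll lower onto the pin and grip it.

Call:
{"op": "drive_tool", "data": {"deltas": "87 -1 -0.5 -30 0; 87 -1 -0.5 -60 0; 87 -1 -0.5 -73 0; 87 -1 -0.5 -73 0; 87 -1 -0.5 -73 0; 15 -1 -0.5 -73 0; 15 -1 -0.5 -73 0; 15 -1 -0.5 -73 0; 15 -1 -0.5 -73 0; 15 -1 -0.5 -73 0; 15 -1 -0.5 -73 0; 15 -1 -0.5 -73 0"}}

```text
time_s: 19.4
position: [0.5275, -0.2096, 0.0711]
tcp_rot: [[-0.997, 0.074, -0.0], [0.074, 0.997, -0.0], [0.0, -0.0, -1.0]]
force: [0.5, 0.4, 0.2]
opening: 0.451
grasp_force: 0.0
```

Run:
```python
from h import *
p=onz("top",260+163/400*60-.5,230+198/400*60-.5,.066);print(p,foot(p))
for f in((528.9,-114.9),(530,-113.5)): print(R.T@np.array(f))
s=bot.read_state();print(s["position"],s["opening"]*87,s["grasp_force"],s["force"])
```

```text
[0.53840968 0.06873309 0.066     ] [ 530.86884412 -113.08179307]
[537.15242702  66.36633297]
[537.72788791  68.05122013]
[ 0.52753999 -0.20963777  0.07109905] 39.19907802413529 0.0 [0.45163175 0.42160588 0.18387781]
```

Call:
{"op": "drive_tool", "data": {"deltas": "15 0 0 0 0; 15 0 0 0 0; 15 0 0 0 0; 15 0 0 0 0; 15 0 0 0 0; 15 0 0 0 0; 15 0 0 0 0"}}

```text
time_s: 20.1
position: [0.5276, -0.21, 0.0711]
tcp_rot: [[-0.997, 0.074, 0.0], [0.074, 0.997, -0.001], [-0.0, -0.001, -1.0]]
force: [-0.6, -2.5, -0.5]
opening: 0.24
grasp_force: 30.0
```

Call:
{"op": "drive_tool", "data": {"deltas": "15 0 0 20 0; 15 0 0 50 0; 15 0 0 80 0; 15 0 0 100 0; 15 1 25 100 0; 15 2 60 100 0; 15 4 100 100 0; 15 6 140 100 0; 15 7 180 100 0; 15 8 220 100 0; 15 9 255 100 0; 15 10 277 100 0"}}

```text
time_s: 21.3
position: [0.5361, 0.0706, 0.1707]
tcp_rot: [[-0.997, 0.072, -0.002], [0.072, 0.997, 0.002], [0.002, 0.002, -1.0]]
force: [-0.0, -1.2, -1.4]
opening: 0.237
grasp_force: 30.0
```

Call:
{"op": "drive_tool", "data": {"deltas": "15 0 0 -20 0; 15 0 0 -25 0; 15 0 0 -25 0; 15 0 0 -25 0"}}

```text
time_s: 21.7
position: [0.5375, 0.067, 0.1462]
tcp_rot: [[-0.997, 0.075, -0.0], [0.075, 0.997, 0.0], [0.0, 0.0, -1.0]]
force: [0.7, 0.6, -0.7]
opening: 0.239
grasp_force: 30.0
```

Run:
```python
from h import *
s=bot.read_state();print(s["time_s"],s["position"],s["opening"]*87,s["force"])
t=imaging.capture("top");q=imaging.capture("side")
cv2.imwrite("pics/t4.png",t[:,:,::-1]);cv2.imwrite("pics/s4.png",q[:,:,::-1])
x,y,z=s["position"];tip=np.array([x,y,z-.065]);print("proj tip side",proj("side",tip),"hole",proj("side",[.5384,.0687,.066]), proj("side",[.5372,.0664,.066]))
b=cv2.resize(q[210:285,240:340],(800,600),interpolation=cv2.INTER_CUBIC)
cv2.imwrite("pics/p4.png",b[:,:,::-1])
```

```text
21.7 [0.53751831 0.06700712 0.14616881] 20.763373910188616 [ 0.66616933  0.62143113 -0.73468296]
proj tip side [289.05014198 234.27237051] hole [289.33307866 239.06288749] [289.44971436 239.687918  ]
```

View pics/p4.png

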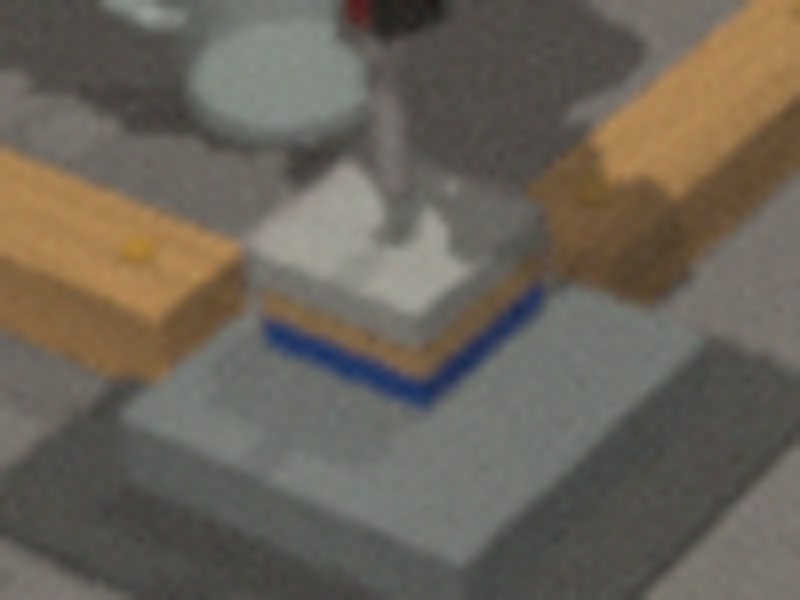

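The tip sits directly above the hole; in the side view the two merge at (398,240). I'll shift slightly and descend slowly, watching the force.

Call:
{"op": "drive_tool", "data": {"deltas": "15 0.7 1.3 -3 0; 15 0.7 1.3 -6 0; 15 0.7 1.3 -9 0; 15 0.7 1.3 -12 0; 15 0.7 1.3 -13 0; 15 0.7 1.3 -14 0; 15 0.7 1.3 -15 0; 15 0.7 1.3 -16 0; 15 0.7 1.3 -17 0"}}

```text
time_s: 22.7
position: [0.5383, 0.0687, 0.1291]
tcp_rot: [[-0.997, 0.074, 0.0], [0.074, 0.997, -0.0], [-0.0, -0.0, -1.0]]
force: [0.4, -0.5, -1.6]
opening: 0.243
grasp_force: 30.0
```

Call:
{"op": "drive_tool", "data": {"deltas": "15 0 0 -0.5 0; 15 0 0 -1 0; 15 0 0 -1.5 0; 15 0 0 -2 0"}}

```text
time_s: 23.1
position: [0.5383, 0.0686, 0.1271]
tcp_rot: [[-0.997, 0.074, 0.0], [0.074, 0.997, -0.0], [-0.0, -0.0, -1.0]]
force: [0.1, 0.7, -1.0]
opening: 0.241
grasp_force: 30.0
```

Tip is at about 62 mm, already in the hole with no resistance. Continuing down.

Call:
{"op": "drive_tool", "data": {"deltas": "15 0 0 -1.5 0; 15 0 0 -3 0; 15 0 0 -4.5 0; 15 0 0 -6 0; 15 0 0 -7.5 0; 15 0 0 -9 0"}}

```text
time_s: 23.7
position: [0.5383, 0.0686, 0.118]
tcp_rot: [[-0.997, 0.074, -0.0], [0.074, 0.997, -0.0], [0.0, -0.0, -1.0]]
force: [-0.6, 0.7, -1.1]
opening: 0.247
grasp_force: 30.0
```

Call:
{"op": "drive_tool", "data": {"deltas": "15 0 0 -1.5 0; 15 0 0 -3 0; 15 0 0 -4.5 0; 15 0 0 -6 0; 15 0 0 -7.5 0; 15 0 0 -9 0; 15 0 0 -10.5 0"}}

```text
time_s: 24.4
position: [0.5384, 0.0687, 0.1075]
tcp_rot: [[-0.997, 0.074, 0.0], [0.074, 0.997, 0.0], [-0.0, 0.0, -1.0]]
force: [0.0, -0.1, -0.5]
opening: 0.242
grasp_force: 30.0
```

Call:
{"op": "drive_tool", "data": {"deltas": "15 0 0 -1.2 0; 15 0 0 -2.4 0; 15 0 0 -3.6 0; 15 0 0 -4.8 0; 15 0 0 -6 0; 15 0 0 -7.2 0; 15 0 0 -8.4 0; 15 0 0 -9.6 0; 15 0 0 -10.8 0; 15 0 0 -10.8 0"}}

```text
time_s: 25.4
position: [0.5383, 0.0686, 0.0966]
tcp_rot: [[-0.997, 0.074, 0.0], [0.074, 0.997, -0.0], [-0.0, -0.0, -1.0]]
force: [0.8, 0.4, -2.0]
opening: 0.242
grasp_force: 30.0
```

Call:
{"op": "drive_tool", "data": {"deltas": "15 0 0 -0.7 0; 15 0 0 -1.4 0; 15 0 0 -2.1 0; 15 0 0 -2.8 0; 15 0 0 -3.5 0; 15 0 0 -4.2 0; 15 0 0 -4.2 0"}}

```text
time_s: 26.1
position: [0.5383, 0.0687, 0.0925]
tcp_rot: [[-0.997, 0.074, 0.0], [0.074, 0.997, -0.0], [-0.0, -0.0, -1.0]]
force: [1.2, -0.0, 0.2]
opening: 0.244
grasp_force: 30.0
```

Tip is at about 27 mm, inside the socket and still free. I'll go down to just above flush at TCP z ≈ 75.

Call:
{"op": "drive_tool", "data": {"deltas": "15 0 0 -1.4 0; 15 0 0 -2.8 0; 15 0 0 -4.2 0; 15 0 0 -5.6 0; 15 0 0 -7 0; 15 0 0 -8.4 0; 15 0 0 -9.8 0; 15 0 0 -11.2 0; 15 0 0 -12.6 0; 15 0 0 -14 0; 15 0 0 -15 0; 15 0 0 -15.5 0"}}

```text
time_s: 27.3
position: [0.5384, 0.0686, 0.0771]
tcp_rot: [[-0.997, 0.074, 0.0], [0.074, 0.997, -0.0], [-0.0, -0.0, -1.0]]
force: [1.9, 0.1, 0.3]
opening: 0.24
grasp_force: 30.0
```

Call:
{"op": "drive_tool", "data": {"deltas": "15 0 0 -0.4 0; 15 0 0 -0.8 0; 15 0 0 -1.2 0; 15 0 0 -1.6 0; 15 0 0 -1.6 0"}}

```text
time_s: 27.8
position: [0.5383, 0.0686, 0.0755]
tcp_rot: [[-0.997, 0.074, 0.0], [0.074, 0.997, -0.0], [-0.0, -0.0, -1.0]]
force: [2.1, 0.4, 0.6]
opening: 0.234
grasp_force: 30.0
```

Call:
{"op": "drive_tool", "data": {"deltas": "15 0 0 -0.4 0; 15 0 0 -0.4 0; 24 0 0 -0.4 0; 45 0 0 -0.4 0; 45 0 0 -0.4 0; 45 0 0 -0.4 0; 45 0 0 -0.4 0; 45 0 0 15 0; 45 0 0 50 0; 45 0 0 90 0; 45 -40 -10 100 0; 45 -80 -20 100 0"}}

```text
time_s: 29.0
position: [0.4597, 0.0483, 0.1776]
tcp_rot: [[-0.997, 0.073, 0.006], [0.073, 0.997, -0.001], [-0.006, -0.001, -1.0]]
force: [0.1, 0.1, -0.4]
opening: 0.515
grasp_force: 0.0
```

Call:
{"op": "drive_tool", "data": {"deltas": "45 -20 -20 20 0; 45 -20 -50 40 0; 45 -20 -100 40 0; 45 -20 -140 40 0; 45 -20 -140 40 0; 45 -20 -140 40 0"}}

```text
time_s: 29.6
position: [0.4378, -0.0918, 0.2154]
tcp_rot: [[-0.997, 0.076, -0.001], [0.076, 0.997, 0.001], [0.001, 0.001, -1.0]]
force: [-0.1, 0.6, -0.6]
opening: 0.517
grasp_force: 0.0
```

Run:
```python
from h import *
s=bot.read_state();print(s["time_s"],s["position"],s["opening"]*87,s["force"])
t=imaging.capture("top");q=imaging.capture("side")
a=cv2.resize(t[230:290,260:320],(480,480),interpolation=cv2.INTER_CUBIC);b=cv2.resize(q[205:285,250:330],(480,480),interpolation=cv2.INTER_CUBIC)
cv2.imwrite("pics/p5.png",cv2.resize(np.hstack([a,b]),(800,400))[:,:,::-1])
for z in(.108,.066):print(z,(proj("top",[.5383,.0686,z])-[260,230])*6.667,(proj("side",[.5383,.0686,z])-[250,205])*5+[400,0])
```

```text
29.6 [ 0.4377878  -0.09178606  0.2154054 ] 44.97180882163797 [-0.07457909  0.62351886 -0.57541265]
0.108 [150.4675571  185.00048051] [591.41502535  96.78657322]
0.066 [160.03374477 194.97524149] [596.60680014 170.48632733]
```

View pics/p5.png

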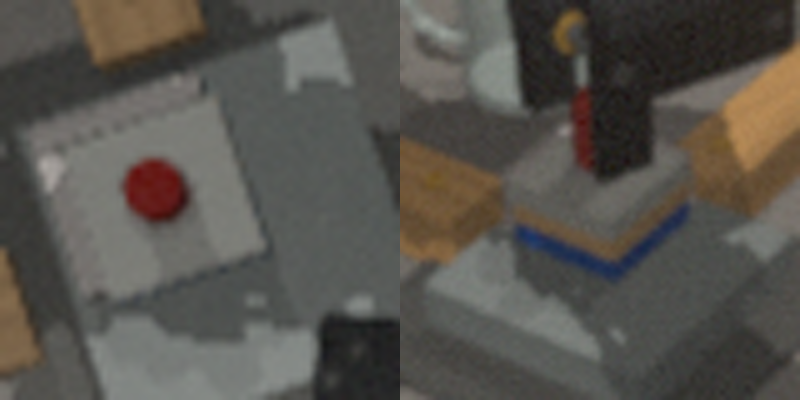

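The red handle top is at (155,189) in top, upright over the pack. The plates are square and the gripper is well clear, so I'm handing in.

```bash
python3 -c "
from rig import bot
print(bot.hand_in())"
```

```text
the job is handed in; nothing more can be done
None
```

The pack is home against both fences and the pin stands through all three plates, released with its collar at about 66 mm going by the arm's height. The tool force stayed under about 15 N in every reading. I handed the job in at about 30 s, and it returned no verdict.

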